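# Shut and lock the cover of an electronics chassis

## Robot

A 6-joint arm with a two-finger parallel gripper is mounted at the origin on the work surface. World frame = base frame: x ahead of the robot, y to its left, z up, the work surface at z = 0. Lengths are in m, angles in rad, forces in N, time in s.
With the tool pointing down it reaches from about 0.35 to 0.775 m from the base axis. Payload 7.3 kg.
Tool frame: the origin (TCP) lies at the very end of the fingers, on their centre line; the grasp point (between the pads) lies 19 mm behind it (robot.hold_point_z is the distance from the TCP to the grasp point, in m); y points along the fingers, z is the direction in which the jaws open and shut, and the axes are right-handed (so a half turn about y gives the same grasp; the last joint's range is limited). The gripper opens to 92 mm and grips with 3 to 60 N. Pads are 19 mm wide; open, the fingers measure 130 mm over their backs; the gripper's body (75 mm by 190 mm) begins 47 mm behind the grasp point.
Start: joints at [-1.476, 0.342, 1.524, -0, 1.275, -0.146], TCP at [0.125, -0.51, 0.227] pointing down, gripper open.
Joint ranges: [-2.53, 2.53], [-0.77, 2.02], [0.04, 2.7], [-1, 4.14], [0.28, 2.66], [-3.11, 3.11]. Speed limits (rad/s): [2.57, 2.57, 3.14, 3.14, 3.14, 3.14].

## Interface

Orientations are given as [roll, pitch, yaw] about the fixed x, y, z axes, in that order (R = Rz(yaw) Ry(pitch) Rx(roll)).
In Python, from cell import robot gives the robot as it stands.
- The arm moves only by the shell command python3 -m crank 'ROWS' [OPENING] [FORCE]. ROWS is a JSON object of lists of equal length, an entry for each row: "xyz": the shift along the tool's x, y, z in cm, a list of three; "roll": the turn about the tool's y in degrees. A call has 1 to 20 rows; each row shifts and turns the commanded pose from where the row before left it, along the tool's axes as they then stand; what a row does not reach is not made up. A row lasts 1/10 s, in which the tool goes at most 50 mm and 8.59 degrees, less where a joint would pass 70% of its speed; a pose out of reach is approached as far as the arm can. A call is refused whole if a number of a shift passes 5 or a number of a turn 8.59, either way. A call with a gripper value outside its range is refused whole. OPENING is the gripper command: -1 is fully open, 1 is shut, values between are in proportion, set as the call begins (- or left out, the last holds). The fingers move at their own pace and stop on an object; FORCE is the grip in N (left out, the last holds). Time passes only in rows, so rows that do not move let the fingers close. It gives the time, the measured TCP pose, the force and the opening at its end, in the units of the state.
- robot.observe(): the state, without advancing time (a new reading comes with each control period).
- robot.read_camera(name): name is "side" or "top" or "wrist"; returns the picture (480x640x3 uint8, red, green, blue); there is no depth.
- robot.calibration(name): a dict with "intrinsics" (3x3 intrinsics, pixels), "pose" (4x4, takes a point from camera to world coordinates). Camera axes: x right, y down, z forward; pixel columns grow to the right and rows downward; lengths in m; the calibration is good to about 2 mm. The wrist camera is an equidistant fisheye: a pixel r from the principal point sees the ray r / f radians off the axis. A picture is of the moment at which its call begins: read the wrist's pose just before it. calibration takes no time and is no camera call; for the wrist camera it gives the pose at the moment of the call.
- robot.hand_in(): hands the job in, once; it reports no verdict.
The state is a dict: "time": time; "qpos": joint angles; "qvel": joint speeds; "joint_efforts": joint torques, N m; "tool_pos": TCP position; "tool_rot": TCP orientation; "contact_force": force on the tool from outside, world axes, zero at the start; "torque": the same for the moment, N m; "opening": finger opening in m.
Only numpy, scipy, OpenCV 4.12 (cv2) and the standard library are available. Lean on these libraries where they do the work, as an engineer would, in place of code of your own. Each camera call takes 0.05 s, during which the arm holds its last target.

## Task

Push the hinged cover of the steel chassis shut from its outside, then set a fingertip in the slot of each of the two blue quarter-turn fasteners and turn both clockwise to their stops, so that the cover is locked down. Use fingertips only: do not reach under or grip the cover, keep off the liner on its inside, and leave the crimp tool, screwdriver and the two jars where they stand.

Things in the scene. Friction and masses are not known exactly. Their poses are not given: they have to be found in the camera images.
- chassis: Open steel box, 240 mm deep (x) x 300 mm wide (y), fixed on a 3 mm bench mat; its front faces the robot (-x). Upper edge 90 mm above the origin, which is at the centre of its underside, on the mat. A hinged cover closes its top; the shut cover's outer face is 95 mm above the origin.
- cover_hinge (a point): Middle of the cover's hinge line, along the box's far edge, 5 mm above the box's upper edge when shut. This frame swings with the cover about a line 5 mm under it: y along the hinge (to the robot's left), -x along the cover to its front edge, z out of its outer face.
- cover_front (a point): Middle of the cover's front edge (nearest the robot), on the outer face, 240 mm from the hinge; axes as cover_hinge. The cover is a 5 mm plate, 240 x 300 mm. Its outer face is plain for 90 mm between the two fasteners, and in a strip 20 mm wide along the front edge: good places to push.
- cover (a joint): Angle of the cover, rad: 0 shut on the box, positive with the front edge raised. Starts 0.35 to 0.75. Friction hinge: it stays at any angle; 1 to 6 N down near the front edge moves it. At 0 it rests on a stop and stays there.
- slot_left (a point): Centre of the left (+y) fastener's slot, on its turning axis, flush with the outer face; 58 mm from the front edge, 85 mm left of the middle. Blue disc 64 mm across, sunk flush; straight slot 28 mm wide, 64 mm long (right across), 14 mm deep, black floor. Turns with it: y along the slot, z up. White mark on its floor at the -y end. Bear on its walls off the axis: a small tip in the middle spins.
- slot_right (a point): The same for the right (-y) fastener, 85 mm right of the middle.
- cam_left (a joint): Turn of the left fastener, rad, clockwise from above: 0 open (slot parallel to the front edge, white mark to the right), 1.571 locked at its stop (slot square to the front edge, white mark at the green dot). Starts 0 to 0.45. Takes 0.12 N m; stays where left. Beyond about 0.8 its tongue is under the box's front flange and holds the shut cover; turned too soon, it keeps the cover from shutting.
- cam_right (a joint): The same for the right fastener; it also locks clockwise.
- crimp_tool: Loose hand tool with two blue handles, about 180 x 55 x 16 mm, lying on the mat to the left of the chassis; long axis x. Origin at mid-length on its underside. Leave it.
- screwdriver: Loose red screwdriver, 170 mm long, 26 mm thick, lying on the mat to the right of the chassis; long axis x. Origin at mid-length on its underside. Leave it.
- jar_0: Loose clear jar of brass contacts with a white cap, 38 mm across, 45 mm high, standing on the mat in front of the chassis. Origin at the centre of its underside. Leave it.
- jar_1: The same with steel contacts.
- cover_liner (a point): Centre of the cover's inside (under) face. A tan insulating sheet, 1.5 mm thick, is glued to that face, to within 6 mm of the cover's front and side edges; it is not to be touched. Axes as cover_hinge.

How it is judged:
On the way, in this order (a step that is already met when the one before it is completed fails the run):
1. the cover is pushed shut (value of joint cover below 0.015 rad), for 0.2 s.
2. one fastener is turned to its stop with the cover shut (value of joint cover below 0.015 rad and value of joint any of cam_left, cam_right above 1.45 rad), for 0.2 s.
At the end, for the whole second after the job is handed in: The cover is shut (within 0.015 rad, 3.5 mm at its front edge) and both fasteners are turned at least 1.45 rad of the 1.571 rad quarter turn, and stay so (value of joint cover below 0.015 rad and value of joint each of cam_left, cam_right above 1.45 rad); the robot touches nothing.
It fails at once if the liner on the inside of the cover is touched (contact force between any of the fingers, the arm and cover_c47 above 0.5 N or contact force between any of the fingers, the arm and cover_c48 above 0.5 N or contact force between any of the fingers, the arm and cover_c49 above 0.5 N).
It fails at once if a bystander is moved more than 20 mm or lifted (distance of any of crimp_tool, screwdriver, jar_0, jar_1 from where it was at the start of the episode above 0.02 m).
It also fails if it takes over 58 s, if anything falls off the work surface, if the arm or the gripper's body presses on something with over 40 N, if the wrist force passes 120 N, or if a joint passes its speed limit or range.

## Working session

There is one attempt and no reset: what is moved stays moved. The work goes in short steps, Python scripts to look and compute and a shell command to move; the robot and the scene stay as the last step left them, time stands still between calls to the robot, and variables do not carry over. Pictures are saved under pics/ and viewed, and the job is handed in when it is done.

```bash
ls; mkdir -p pics
python3 - <<'E'
from cell import robot
import cv2
print(robot.observe())
for n in ["side","top","wrist"]:
    c=robot.calibration(n); print(n,c["intrinsics"],c["pose"])
    cv2.imwrite(f"pics/{n}0.png",robot.read_camera(n)[:,:,::-1])
E
```

```text
pics
{'time': 0.0, 'qpos': array([-1.47602626e+00,  3.42704788e-01,  1.52498586e+00,  4.33380891e-06,
        1.27538776e+00, -1.46017541e-01]), 'qvel': array([-2.60126178e-04, -4.83025092e-04, -1.06438495e-03,  1.91068938e-04,
        7.81640760e-04,  6.57633332e-05]), 'joint_efforts': array([-1.27979915e-04, -4.31240451e+01, -2.44220620e+01,  7.18770898e-02,
        5.59611549e-02, -1.09562422e-04]), 'tool_pos': array([ 0.12517221, -0.50945874,  0.22606514]), 'tool_rot': array([-1.57226566e+00,  2.20275439e-04, -2.90080647e+00]), 'contact_force': array([-0.43869865, -0.02052759, -0.45614711]), 'torque': array([ 0.03189398, -0.02170239,  0.03767641]), 'opening': 0.09205268405765978}
side [[532.50869269   0.         322.82155169]
 [  0.         532.50869269 239.29701352]
 [  0.           0.           1.        ]] [[-0.26653376  0.8074548  -0.52628557  1.13164121]
 [ 0.96381921  0.22527544 -0.14249037  0.18200641]
 [ 0.00350468 -0.54522264 -0.83828396  0.97590736]
 [ 0.          0.          0.          1.        ]]
top [[596.85587251   0.         314.42493945]
 [  0.         596.85587251 248.74485865]
 [  0.           0.           1.        ]] [[-0.00198653 -0.98871098  0.14982206  0.45621079]
 [-0.99997533  0.00297348  0.00636378  0.02761303]
 [-0.00673743 -0.14980573 -0.9886925   1.00318613]
 [ 0.          0.          0.          1.        ]]
wrist [[371.64829954   0.         320.84981383]
 [  0.         371.64829954 238.528822  ]
 [  0.           0.           1.        ]] [[ 2.38641585e-01 -9.33599724e-01 -2.67285892e-01  1.97621948e-01]
 [-9.71107275e-01 -2.29686044e-01 -6.47686712e-02 -4.91834061e-01]
 [-9.23825710e-04  2.75019773e-01 -9.61438126e-01  3.84795380e-01]
 [ 0.00000000e+00  0.00000000e+00  0.00000000e+00  1.00000000e+00]]
```

View pics/top0.png

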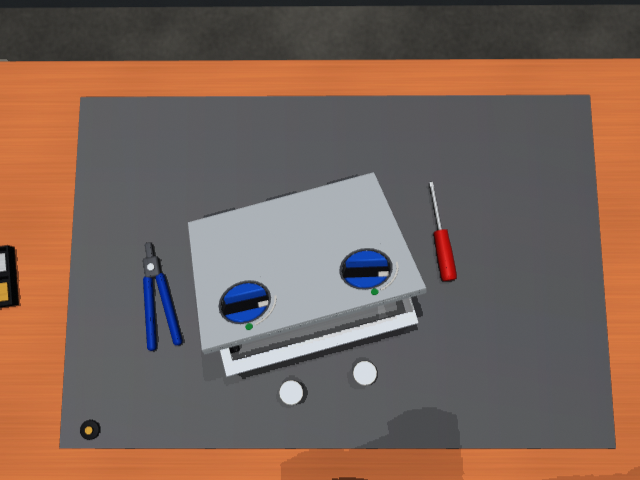

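View pics/side0.png

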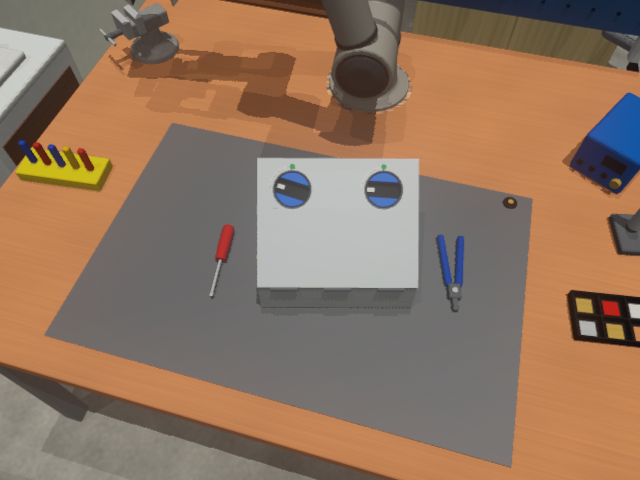

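View pics/wrist0.png

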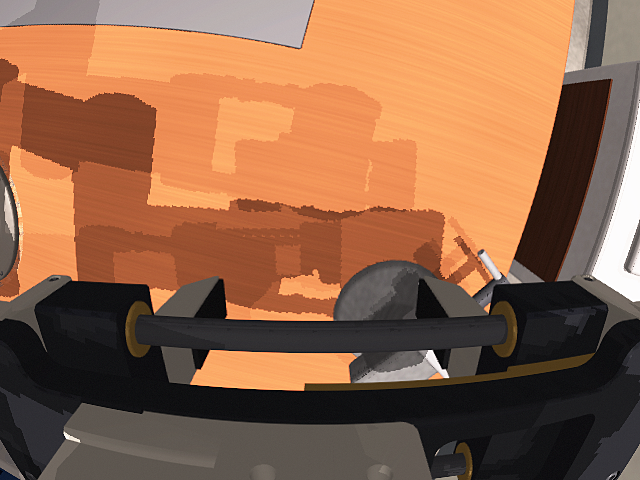

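Run:
```python
import cv2
t=cv2.imread("pics/top0.png"); s=cv2.imread("pics/side0.png")
cv2.imwrite("pics/tc.png",cv2.resize(t[165:415,180:440],None,fx=3,fy=3,interpolation=cv2.INTER_CUBIC)[:,:][:750,:780][:600])
cv2.imwrite("pics/tc2.png",cv2.resize(t[265:415,180:440],None,fx=3,fy=3,interpolation=cv2.INTER_CUBIC))
cv2.imwrite("pics/sc.png",cv2.resize(s[145:325,240:440],None,fx=3.3333,fy=3.3333,interpolation=cv2.INTER_CUBIC))
```

```text
(no output)
```

View pics/tc.png

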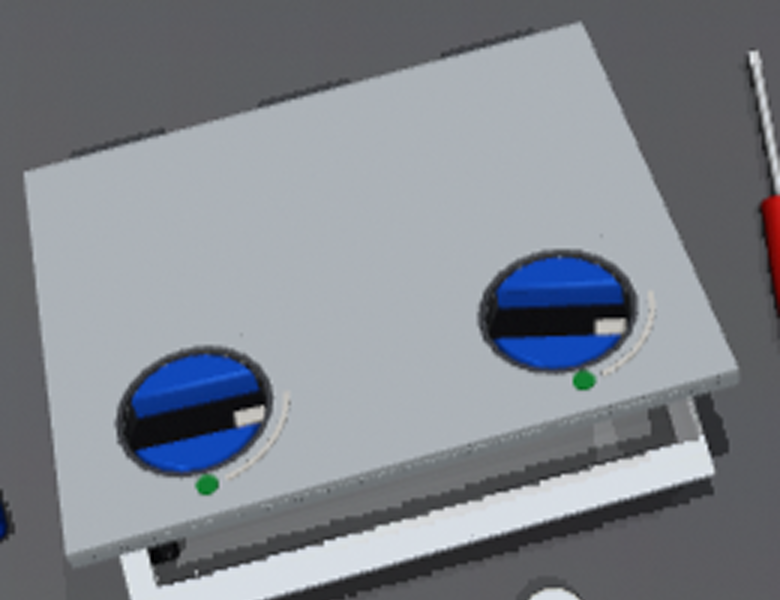

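View pics/sc.png

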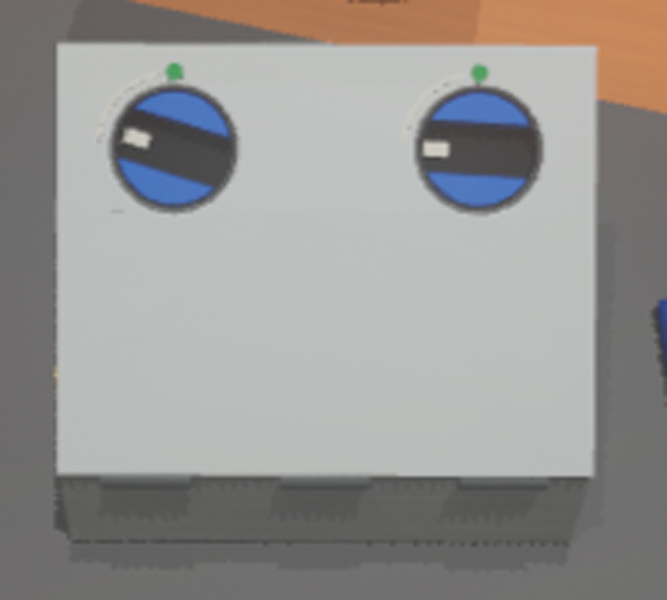

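View pics/tc2.png

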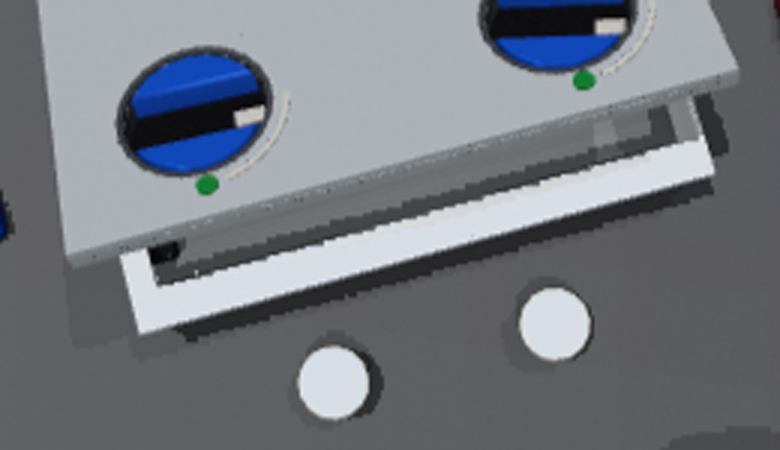

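```bash
cat > h.py <<'E'
import numpy as np, cv2
from cell import robot
from scipy.optimize import least_squares
from scipy.spatial.transform import Rotation as R
def proj(cal,P):
    T=np.linalg.inv(cal["pose"]); q=(T[:3,:3]@np.asarray(P).T).T+T[:3,3]
    K=cal["intrinsics"]; return (q@K.T)[:,:2]/q[:,2:]
def cover_local(pts,th):   # pts in cover_hinge frame -> chassis frame
    p=np.asarray(pts,float)+[0,0,.005]
    return p@R.from_euler('y',th).as_matrix().T+[.12,0,.09]
def world(p,x,y,yaw,z0=.003):
    return p@R.from_euler('z',yaw).as_matrix().T+[x,y,z0]
def unproj(cal,uv,z):
    K=cal["intrinsics"];T=cal["pose"]
    d=T[:3,:3]@np.linalg.inv(K)@np.array([*uv,1.]); return T[:3,3]+d*(z-T[2,3])/d[2]
E
python3 - <<'E'
from h import *
ct=robot.calibration("top");cs=robot.calibration("side")
C=[[0,.15,0],[0,-.15,0],[-.24,-.15,0],[-.24,.15,0],[-.182,.085,0],[-.182,-.085,0]]
top=np.array([[187.7,222],[373.4,172],[426,287.7],[201.7,349.7],[244.7,301.7],[365.3,268.3],[225.7,375.3],[417.3,322.3]])
side=np.array([[418.1,287.4],[257,287.4],[257,157.8],[418.7,158.4],[383.6,189.9],[292.4,189.6]])
B=np.array([[-.12,.15,.09],[-.12,-.15,.09]])
mt=np.array([[262.7,303.3],[383,273.3]]);ms=np.array([[370.2,189.4],[281.1,186.1]])
def marks(v): 
    o=[]
    for k,s in ((0,1),(1,-1)):
        a=v[8+k]; rr=v[10]; # clockwise turn a from above: -y dir -> rotate by -a
        o.append([-.182-rr*np.sin(a), s*.085-rr*np.cos(a), -.014])
    return o
def f(v,full=0):
    x,y,yaw,th=v[:4]; W=world(cover_local(C,th),x,y,yaw); M=world(cover_local(marks(v),th),x,y,yaw)
    b=world(B,x,y,yaw)
    a=np.r_[proj(ct,np.r_[W,b,M])+v[4:6]-np.r_[top,mt], proj(cs,np.r_[W,M])+v[6:8]-np.r_[side,ms]]
    return a if full else np.r_[a.ravel(), v[4:8]/2]
s=least_squares(f,[.5,0,.2,.5,0,0,0,0,.1,.2,.025]); v=s.x
print(np.round(v,4)); print(np.round(f(v,1),1))
for th in (v[3],0):
    print(np.round(world(cover_local(C+[[-.24,0,0]],th),*v[:3]),4))
for n,uv in (("j0",(290.8,392.3)),("j1",(364.7,372.7))): print(n,unproj(ct,uv,.048))
print(unproj(ct,(162,310),.015),unproj(ct,(445,260),.015))
E
```

```text
[ 0.5578  0.0537  0.2666  0.5812  0.2481  0.1616  0.6968 -0.1851  0.0457
  0.2832  0.0229]
[[-0.5 -0.3]
 [-0.  -0.5]
 [-0.2  0. ]
 [-0.2  0.2]
 [-0.4 -0.3]
 [ 0.1 -0.2]
 [ 0.1  0.6]
 [ 0.7 -0.1]
 [ 0.3  0.2]
 [-0.   0.3]
 [-0.   0.3]
 [-0.3 -0.4]
 [ 0.2 -0. ]
 [ 0.1  0.2]
 [ 0.  -0.3]
 [-0.3 -0.4]
 [ 0.4  0.3]
 [-0.2  0.3]]
[[ 0.6367  0.2307  0.0972]
 [ 0.7157 -0.0587  0.0972]
 [ 0.5222 -0.1115  0.229 ]
 [ 0.4431  0.1779  0.229 ]
 [ 0.507   0.1279  0.1971]
 [ 0.5518 -0.0361  0.1971]
 [ 0.4827  0.0332  0.229 ]]
[[ 0.634   0.23    0.098 ]
 [ 0.713  -0.0594  0.098 ]
 [ 0.4815 -0.1226  0.098 ]
 [ 0.4025  0.1668  0.098 ]
 [ 0.4756  0.1193  0.098 ]
 [ 0.5203 -0.0447  0.098 ]
 [ 0.442   0.0221  0.098 ]]
j0 [0.37425152 0.07111829 0.048     ]
j1 [ 0.40408697 -0.04470172  0.048     ]
[0.50437883 0.28595357 0.015     ] [ 0.58632107 -0.18370565  0.015     ]
```

```bash
cat >> h.py <<'E'
BOX=(.5578,.0537,.2666)
def st():
    o=robot.observe(); r=R.from_euler('xyz',o["tool_rot"]).as_matrix()
    za=np.degrees(np.arctan2(r[1,2],r[0,2]))
    print("t",round(o["time"],2),"pos",np.round(o["tool_pos"],4),"zang",round(za,2),"F",np.round(o["contact_force"],1),"M",np.round(o["torque"],2),"op",round(o["opening"],4),"q",np.round(o["qpos"],2))
    return o,r
def to(p,zang=None):
    o,r=st(); print("tool-shift cm",np.round(r.T@(np.array(p)-o["tool_pos"])*100,2))
    return o,r
E
python3 -m crank '{"xyz":[[0,-4.5,0],[0,-4.5,0],[0,0,0]],"roll":[0,0,0]}' 1 20
python3 - <<'E'
from h import *
p=world(np.array([-.05,0,.31]),*BOX);print(p);to(p)
E
```

```text
time: 0.45
tool_pos: [0.1255, -0.5121, 0.3227]
tool_rot: [-1.56, -0.002, -2.901]
contact_force: [0.3, -0.1, 0.4]
opening: 0.0724
[0.50956639 0.04052735 0.313     ]
t 0.45 pos [ 0.1255 -0.5121  0.3227] zang -76.2 F [ 0.3 -0.1  0.4] M [0.03 0.06 0.02] op 0.0724 q [-1.48  0.28  1.34  0.    1.5  -0.15]
tool-shift cm [-50.48   0.4  -44.51]
```

```bash
python3 -m crank '{"xyz":[[-3.6,0,-3.18],[-3.6,0,-3.18],[-3.6,0,-3.18],[-3.6,0,-3.18],[-3.6,0,-3.18],[-3.6,0,-3.18],[-3.6,0,-3.18],[-3.6,0,-3.18],[-3.6,0,-3.18],[-3.6,0,-3.18],[-3.6,0,-3.18],[-3.6,0,-3.18],[-3.6,0,-3.18],[-3.6,0,-3.18],[0,0,0],[0,0,0]],"roll":[0,0,0,0,0,0,0,0,0,0,0,0,0,0,0,0]}'
python3 - <<'E'
from h import *
p=world(np.array([-.05,0,.29]),*BOX);print(p);to(p)
E
```

```text
time: 2.05
tool_pos: [0.5083, 0.0435, 0.3154]
tool_rot: [-1.571, -0.002, -2.898]
contact_force: [-0.8, 0.1, -0.4]
opening: 0.0008
[0.50956639 0.04052735 0.293     ]
t 2.05 pos [0.5083 0.0435 0.3154] zang -76.06 F [-0.8  0.1 -0.4] M [-0.01  0.03 -0.01] op 0.0008 q [-0.06  0.26  1.39 -0.    1.49  1.26]
tool-shift cm [-0.05  2.24  0.32]
```

```bash
python3 -m crank '{"xyz":[[0,3,0.3],[0,3,0],[0,2.5,0],[0,1.5,0],[0,1.5,0],[0,1.5,0]],"roll":[0,0,0,0,0,0]}' ; python3 -c "
from h import *
st()"
```

```text
time: 2.65
tool_pos: [0.5089, 0.0381, 0.187]
tool_rot: [-1.57, 0.001, -2.903]
contact_force: [-0.6, -0.9, 5.3]
opening: 0.0004
t 2.65 pos [0.5089 0.0381 0.187 ] zang -76.33 F [-0.6 -0.9  5.3] M [-0.13  0.19  0.04] op 0.0004 q [-0.08  0.35  1.63 -0.    1.16  1.26]
```

Contact with about 5 N, as predicted; continuing down to the shut height (0.098).

```bash
python3 -m crank '{"xyz":[[0,1.5,0],[0,1.5,0],[0,1.5,0],[0,1.5,0],[0,1.2,0],[0,0.8,0],[0,0.5,0],[0,0.2,0],[0,0,0],[0,0,0]],"roll":[0,0,0,0,0,0,0,0,0,0]}' ; python3 -c "
from h import *
st()
cv2.imwrite('pics/s1.png',robot.read_camera('side')[120:340,220:460,::-1])"
```

```text
time: 3.65
tool_pos: [0.5097, 0.0399, 0.0999]
tool_rot: [-1.571, 0.001, -2.901]
contact_force: [-0.9, 0.5, 0.6]
opening: 0.0007
t 3.65 pos [0.5097 0.0399 0.0999] zang -76.21 F [-0.9  0.5  0.6] M [-0.02 -0.05 -0.05] op 0.0007 q [-0.07  0.46  1.74  0.    0.95  1.26]
```

View pics/s1.png

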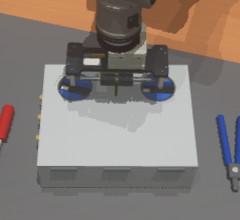

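```bash
python3 -m crank '{"xyz":[[0,0.2,0],[0,0.2,0],[0,0.2,0],[0,0,0],[0,0,0],[0,0,0]],"roll":[0,0,0,0,0,0]}' ; python3 -c "
from h import *
st()"
```

```text
time: 4.3
tool_pos: [0.5099, 0.0399, 0.0979]
tool_rot: [-1.57, 0.004, -2.9]
contact_force: [-11.9, 1.2, 37.1]
opening: 0.0006
t 4.3 pos [0.5099 0.0399 0.0979] zang -76.17 F [-11.9   1.2  37.1] M [ 0.08  2.16 -0.02] op 0.0006 q [-0.07  0.46  1.74 -0.    0.94  1.26]
```

```bash
python3 -m crank '{"xyz":[[0,-4,0],[0,-4,0],[0,0,0]],"roll":[0,0,0]}' >/dev/null; python3 -m crank '{"xyz":[[0,0,0],[0,0,0],[0,0,0],[0,0,0],[0,0,0],[0,0,0],[0,0,0],[0,0,0],[0,0,0],[0,0,0],[0,0,0],[0,0,0],[0,0,0],[0,0,0],[0,0,0],[0,0,0],[0,0,0],[0,0,0],[0,0,0],[0,0,0]],"roll":[-8.5,-8.5,-8.5,-8.5,-8.5,-8.5,-8.5,-8.5,-8.5,-8.5,-8.5,-8.5,-8.5,-8.5,-8.5,-8.5,-8.5,-8.5,-8.5,-8.5]}' -0.0; python3 -m crank '{"xyz":[[0,0,0],[0,0,0],[0,0,0]],"roll":[-8.5,0,0]}' 0.78;  python3 -c "
from h import *
to([.4756,.1193,.18])
cv2.imwrite('pics/s2.png',robot.read_camera('side')[:,:,::-1])
cv2.imwrite('pics/w2.png',robot.read_camera('wrist')[:,:,::-1])
cv2.imwrite('pics/t2.png',robot.read_camera('top')[:,:,::-1])"
```

```text
time: 6.6
tool_pos: [0.509, 0.0399, 0.1728]
tool_rot: [-1.571, 0.001, 0.072]
contact_force: [-0.1, 0.1, 0.1]
opening: 0.0461
time: 6.9
tool_pos: [0.5091, 0.0399, 0.1732]
tool_rot: [-1.571, 0.001, 0.211]
contact_force: [0.2, -0.4, -0.4]
opening: 0.0264
t 6.9 pos [0.5091 0.0399 0.1732] zang 102.07 F [ 0.2 -0.4 -0.4] M [ 0.09 -0.18  0.01] op 0.0264 q [-0.07  0.37  1.64 -0.    1.13 -1.85]
tool-shift cm [-1.61 -0.68  8.47]
```

View pics/w2.png

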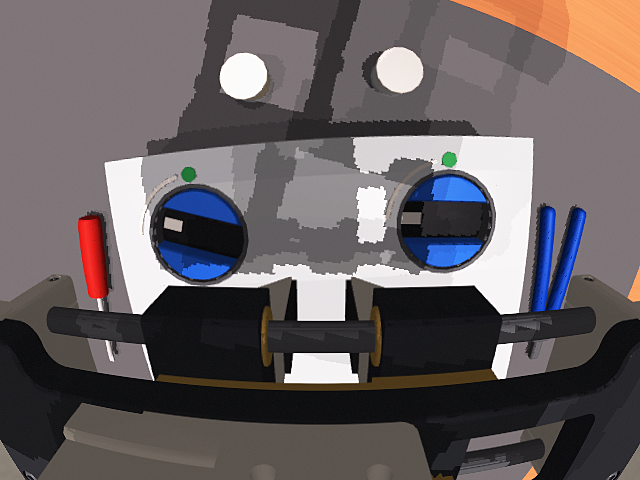

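View pics/s2.png

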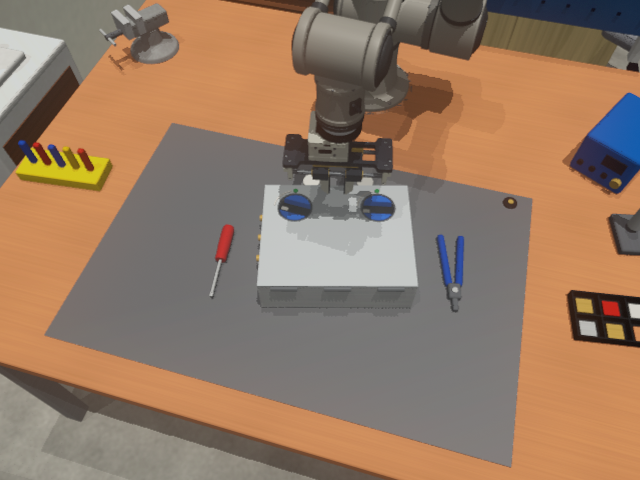

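View pics/t2.png

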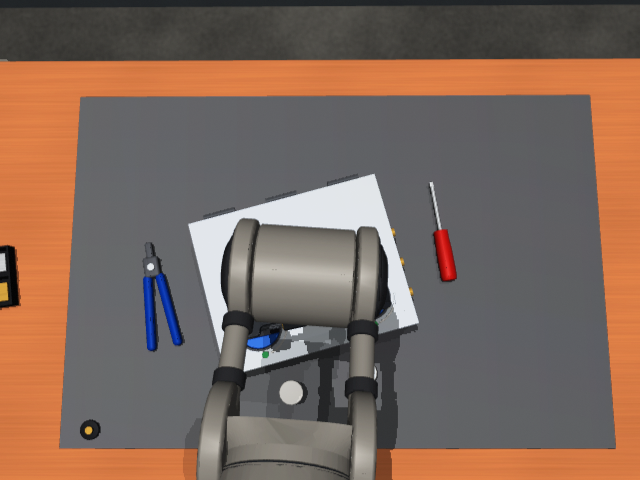

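```bash
cat >> h.py <<'E'
def wr(cal,uv,z):
    K=cal["intrinsics"];d=(np.array(uv)-K[:2,2])/K[0,0];th=np.hypot(*d)
    ray=np.r_[d/th*np.sin(th),np.cos(th)]; T=cal["pose"]; g=T[:3,:3]@ray
    return T[:3,3]+g*(z-T[2,3])/g[2]
E
python3 - <<'E'
from h import *
im=cv2.imread("pics/w2.png"); c=robot.calibration("wrist");cs=robot.calibration("side")
a=cv2.resize(im[150:300,130:510],None,fx=2.1,fy=2.1,interpolation=cv2.INTER_CUBIC)
b=cv2.resize(cv2.imread("pics/s2.png")[180:240,255:415],None,fx=4.8,fy=4.8,interpolation=cv2.INTER_CUBIC)
cv2.imwrite("pics/w2c.png",np.vstack([a,cv2.resize(b,(a.shape[1],270))]))
for uv in ((446,219),(199,234)): print(wr(c,uv,.098))
print("marks",wr(c,(412,218),.084),wr(c,(173,225),.084))
for uv in ((378,208),(295,207.5)): print(unproj(cs,uv,.098))
E
```

```text
[0.47141968 0.11764678 0.098     ]
[ 0.51680095 -0.04303082  0.098     ]
marks [0.47841395 0.09829509 0.084     ] [ 0.51909792 -0.06791338  0.084     ]
[0.47653038 0.12115389 0.098     ]
[ 0.52098725 -0.04272116  0.098     ]
```

View pics/w2c.png

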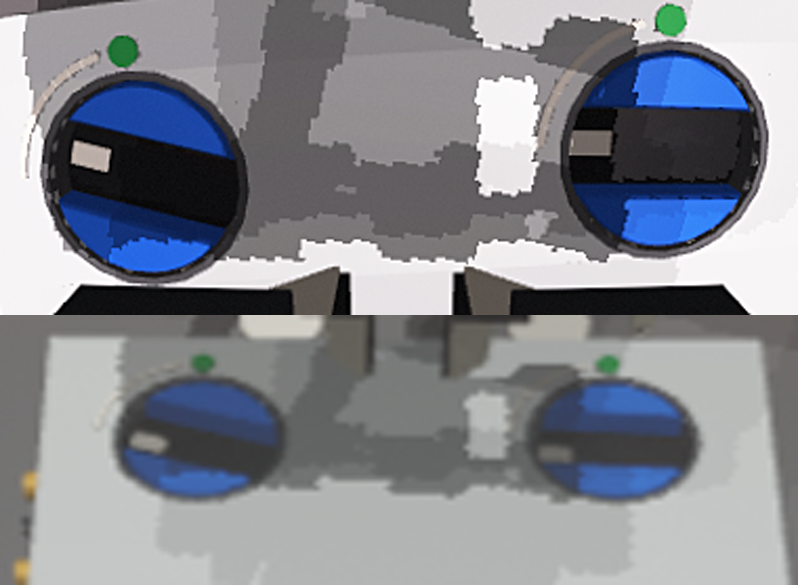

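```bash
python3 -m crank '{"xyz":[[-0.8,0,4.2],[-0.85,0,4.2],[0,0,0],[0,0,0]],"roll":[0,0,0,0]}' >/dev/null; python3 -c "
from h import *
to([.4752,.1192,.09])"
```

```text
t 7.45 pos [0.4751 0.1189 0.1738] zang 102.36 F [ 0.1 -0.4 -0.3] M [ 0.11 -0.16  0.  ] op 0.0104 q [ 0.09  0.33  1.7  -0.    1.11 -1.7 ]
tool-shift cm [0.01 8.38 0.03]
```

```bash
python3 -m crank '{"xyz":[[0,3,0],[0,2.5,0],[0,1,0],[0,0.7,0],[0,0.6,0],[0,0.5,0],[0,0,0],[0,0,0]],"roll":[0,0,0,0,0,0,0,0]}' >/dev/null; python3 -c "
from h import *
to([.4752,.1192,.09])"
```

```text
t 8.25 pos [0.4756 0.1183 0.0911] zang 102.3 F [-0.4  0.3  0.1] M [ 0.11 -0.17 -0.07] op 0.0097 q [ 0.09  0.44  1.8  -0.    0.9  -1.7 ]
tool-shift cm [-0.02  0.11  0.09]
```

```bash
python3 -m crank '{"xyz":[[0,0.1,0],[0,0,0],[0,0,0],[0,0,0]],"roll":[8,8,8,0]}' >/dev/null; python3 -c "
from h import *
st()";python3 -m crank '{"xyz":[[0,0,0],[0,0,0],[0,0,0],[0,0,0],[0,0,0],[0,0,0],[0,0,0],[0,0,0]],"roll":[8,8,8,8,8,8,8,0]}' >/dev/null; python3 -c "
from h import *
st()"
```

```text
t 8.65 pos [0.4735 0.1189 0.0899] zang 78.09 F [-5.5  1.4  2.6] M [0.41 0.8  0.08] op 0.0098 q [ 0.09  0.44  1.8   0.    0.9  -1.28]
t 9.45 pos [0.4733 0.1192 0.0899] zang 22.09 F [-6.6  3.8  3.2] M [0.66 0.9  0.07] op 0.0102 q [ 0.09  0.44  1.8   0.    0.9  -0.3 ]
```

```bash
python3 -m crank '{"xyz":[[0,0,0],[0,0,0],[0,0,0],[0,0,0]],"roll":[6,6,4,0]}' >/dev/null; python3 -c "
from h import *
st()"; python3 -m crank '{"xyz":[[0,0,0],[0,0,0],[0,0,0],[0,0,0]],"roll":[2,1,0,0]}' >/dev/null; python3 -c "
from h import *
st()
cv2.imwrite('pics/w3.png',robot.read_camera('wrist')[:,:,::-1])
cv2.imwrite('pics/s3.png',cv2.resize(robot.read_camera('side')[170:320,240:440,::-1],None,fx=4,fy=4))"
```

```text
t 9.85 pos [0.4734 0.1193 0.0899] zang 6.2 F [-5.2  3.8  3.1] M [0.72 0.82 0.04] op 0.0102 q [ 0.09  0.44  1.8   0.    0.9  -0.02]
t 10.25 pos [0.4734 0.1192 0.0899] zang 3.32 F [-6.2  4.9  2.1] M [0.74 0.89 0.09] op 0.0098 q [0.09 0.44 1.8  0.   0.9  0.03]
```

View pics/w3.png

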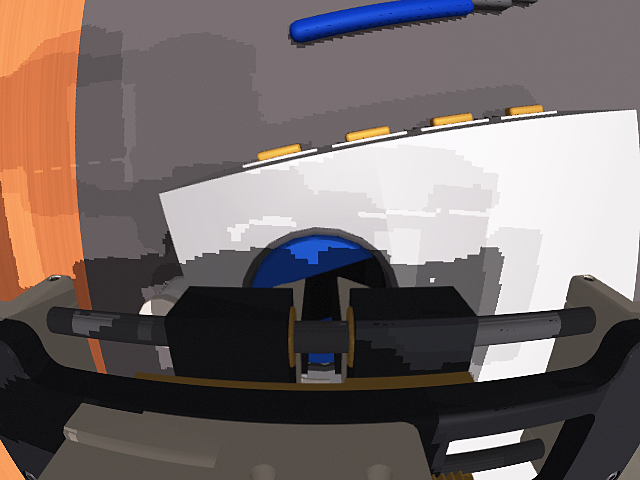

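View pics/s3.png

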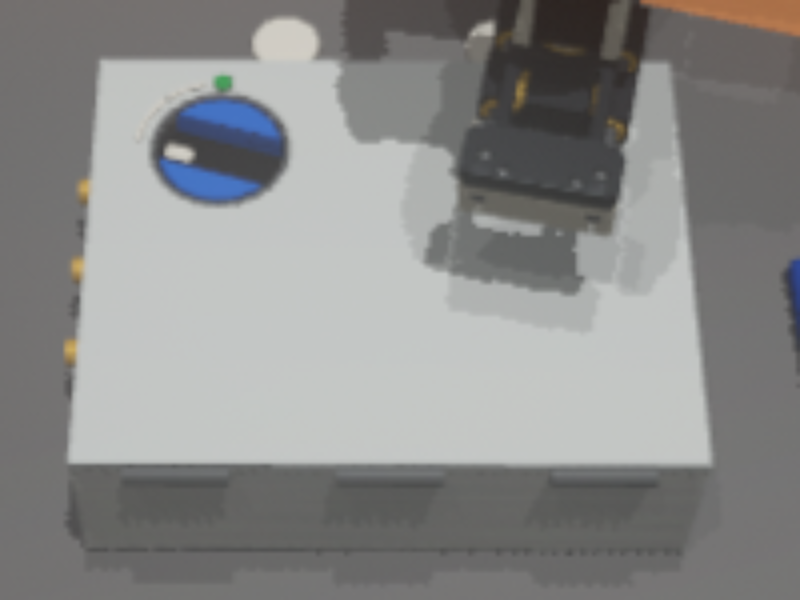

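```bash
for i in 1 2; do python3 -m crank '{"xyz":[[0,0,0],[0,0,0],[0,0,0]],"roll":[2,2,0]}' >/dev/null; python3 -c "
from h import *
st()"; done
```

```text
t 10.65 pos [0.4734 0.1192 0.0899] zang -0.74 F [-4.4  4.1  2.7] M [0.71 0.87 0.09] op 0.0101 q [0.09 0.44 1.8  0.   0.9  0.1 ]
t 10.95 pos [0.4736 0.1193 0.09  ] zang -4.73 F [-5.7  5.8  3.1] M [0.73 0.85 0.18] op 0.0099 q [0.09 0.44 1.8  0.   0.9  0.17]
```

```bash
for i in 1 2; do python3 -m crank '{"xyz":[[0,0,0],[0,0,0],[0,0,0]],"roll":[2,0,0]}' >/dev/null; python3 -c "
from h import *
st()"; done;  python3 -c "
from h import *
cv2.imwrite('pics/w4.png',cv2.resize(robot.read_camera('wrist')[220:400,200:450,::-1],None,fx=3,fy=3))"
```

```text
t 11.25 pos [0.4739 0.1194 0.09  ] zang -6.66 F [-5.   5.6  2.8] M [0.85 0.72 0.36] op 0.0102 q [0.09 0.44 1.8  0.   0.9  0.2 ]
t 11.55 pos [0.4741 0.1195 0.0901] zang -8.64 F [-4.   6.   1.9] M [1.   0.65 0.54] op 0.0103 q [0.09 0.44 1.8  0.   0.9  0.24]
```

View pics/w4.png

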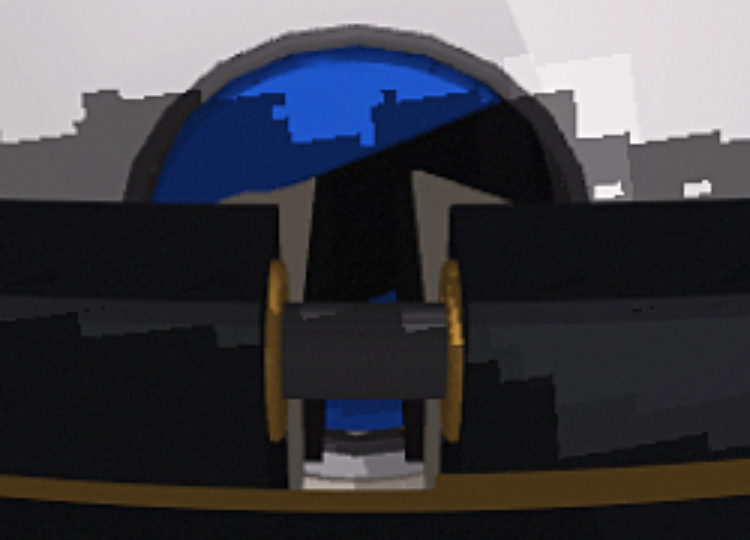

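```bash
python3 -m crank '{"xyz":[[0,0,0],[0,0,0],[0,0,0],[0,-1,0],[0,-3,0],[0,-4,0],[0,0,0]],"roll":[-8,-8,-6,0,0,0,0]}' >/dev/null;  python3 -c "
from h import *
st()
cv2.imwrite('pics/w5.png',robot.read_camera('wrist')[:,:,::-1])
to([.5195,-.0438,.17])"
```

```text
t 12.3 pos [0.4784 0.1187 0.1755] zang 13.13 F [ 0.  -1.1  0.4] M [-0.03 -0.18  0.02] op 0.0098 q [ 0.09  0.33  1.7  -0.    1.1  -0.14]
t 12.35 pos [0.4771 0.1185 0.173 ] zang 13.15 F [ 0.8 -0.1  0.1] M [-0.02 -0.14 -0.01] op 0.0101 q [ 0.09  0.33  1.7  -0.    1.1  -0.14]
tool-shift cm [16.77  0.33  0.44]
```

View pics/w5.png

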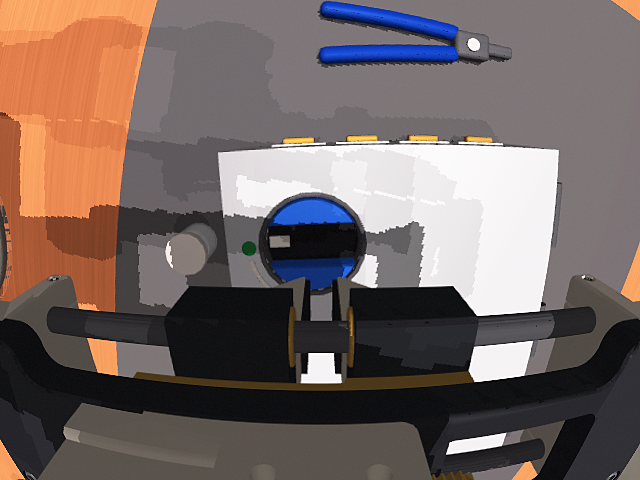

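```bash
python3 -m crank '{"xyz":[[4.2,0,0.1],[4.2,0,0.1],[4.2,0,0.1],[4.1,0,0],[0,0,0],[0,0,0],[0,0,0],[0,0,0],[0,0,0],[0,0,0],[0,0,0],[0,0,0],[0,0,0],[0,0,0],[0,0,0],[0,0,0]],"roll":[0,0,0,0,-8,-8,-8,-8,-8,-8,-8,-8,-8,-4,0,0]}' >/dev/null;  python3 -c "
from h import *
cv2.imwrite('pics/w6.png',robot.read_camera('wrist')[:,:,::-1])
to([.518,-.0437,.0899])"
```

```text
t 14.0 pos [ 0.5163 -0.0435  0.1694] zang 89.14 F [-0.3 -0.9  0.2] M [ 0.11 -0.19  0.01] op 0.0099 q [-0.23  0.38  1.63 -0.    1.13 -1.79]
tool-shift cm [ 0.18  7.95 -0.02]
```

View pics/w6.png

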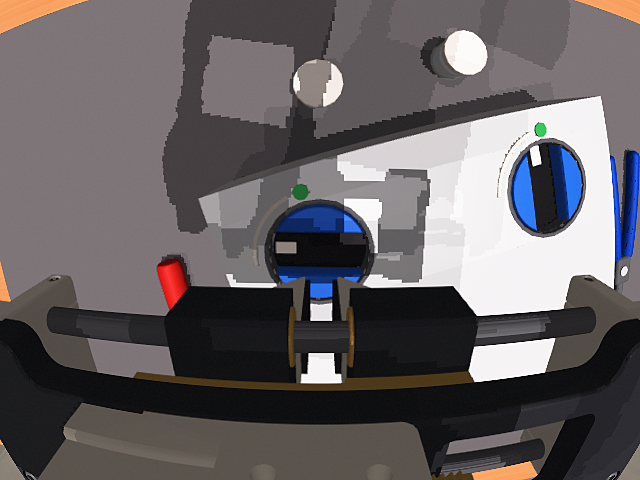

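The view shows the right slot (centre about 320,252) parallel to the jaws, and the left one locked with its mark at the green dot. Descending.

```bash
python3 -m crank '{"xyz":[[0.2,3,0],[0,2.3,0],[0,0.9,0],[0,0.7,0],[0,0.6,0],[0,0.4,0],[0,0,0],[0,0,0]],"roll":[0,0,0,0,0,0,0,0]}' >/dev/null; python3 -c "
from h import *
to([.518,-.0437,.0899])"
```

```text
t 14.8 pos [ 0.5189 -0.0436  0.0912] zang 89.29 F [0.  0.7 0.3] M [ 0.07 -0.14  0.03] op 0.0104 q [-0.23  0.48  1.72 -0.    0.94 -1.79]
tool-shift cm [-0.09  0.13 -0.01]
```

```bash
python3 -m crank '{"xyz":[[0,0.1,0],[0,0,0],[0,0,0],[0,0,0],[0,0,0],[0,0,0]],"roll":[8,8,8,8,8,0]}' >/dev/null; python3 -c "
from h import *
st()";python3 -m crank '{"xyz":[[0,0,0],[0,0,0],[0,0,0],[0,0,0],[0,0,0],[0,0,0],[0,0,0],[0,0,0],[0,0,0]],"roll":[8,8,8,8,8,5,4,4,0]}' >/dev/null; python3 -c "
from h import *
st()"
```

```text
t 15.4 pos [ 0.5186 -0.0433  0.0901] zang 49.23 F [-0.4  0.2  0.7] M [ 0.21 -0.03  0.06] op 0.0103 q [-0.23  0.49  1.72  0.    0.94 -1.09]
t 16.3 pos [ 0.5191 -0.0442  0.0902] zang -3.53 F [ 0.7 -3.2  1. ] M [-0.53 -0.2   0.1 ] op 0.0103 q [-0.23  0.49  1.72 -0.    0.94 -0.17]
```

```bash
for i in 1 2 3; do python3 -m crank '{"xyz":[[0,0,0],[0,0,0],[0,0,0]],"roll":[2,0,0]}' >/dev/null; python3 -c "
from h import *
st()"; done
```

```text
t 16.6 pos [ 0.519  -0.0441  0.0902] zang -5.5 F [-0.4 -4.   2.2] M [-0.76 -0.12  0.29] op 0.0098 q [-0.23  0.49  1.72 -0.    0.94 -0.13]
t 16.9 pos [ 0.5189 -0.0442  0.0902] zang -7.52 F [-0.6 -5.7  4.8] M [-1.   -0.03  0.48] op 0.0099 q [-0.23  0.49  1.72 -0.    0.94 -0.1 ]
t 17.2 pos [ 0.5189 -0.0442  0.0903] zang -9.51 F [ 0.2 -4.8  5.9] M [-0.94  0.03  0.55] op 0.0104 q [-0.23  0.49  1.72 -0.    0.94 -0.06]
```

Same torque rise at the stop. Back off, lift and retract so that the cameras see both.

```bash
python3 -m crank '{"xyz":[[0,0,0],[0,0,0],[0,0,0],[0,-1,0],[0,-3,0],[0,-4,0],[0,-4,0],[0,0,0],[4.5,0,0],[4.5,0,0],[4.5,0,0],[4.5,0,0],[4.5,0,0],[0,0,0],[0,0,0]],"roll":[-8,-8,-7,0,0,0,0,0,0,0,0,0,0,0,0]}' >/dev/null;  python3 -c "
from h import *
st()
cv2.imwrite('pics/t7.png',robot.read_camera('top')[:,:,::-1])
cv2.imwrite('pics/s7.png',cv2.resize(robot.read_camera('side')[170:320,240:440,::-1],None,fx=4,fy=4))"
```

```text
t 18.7 pos [ 0.5698 -0.2627  0.2086] zang 13.12 F [-0.2  0.4  0.5] M [-0.04 -0.11  0.06] op 0.01 q [-0.55  0.55  1.24  0.    1.35 -0.78]
```

View pics/t7.png

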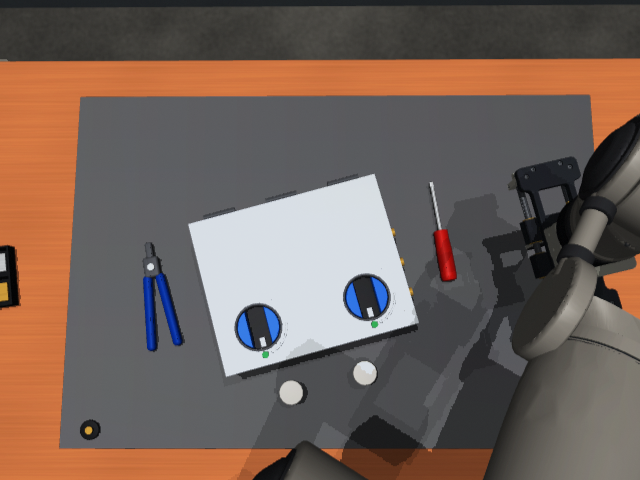

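View pics/s7.png

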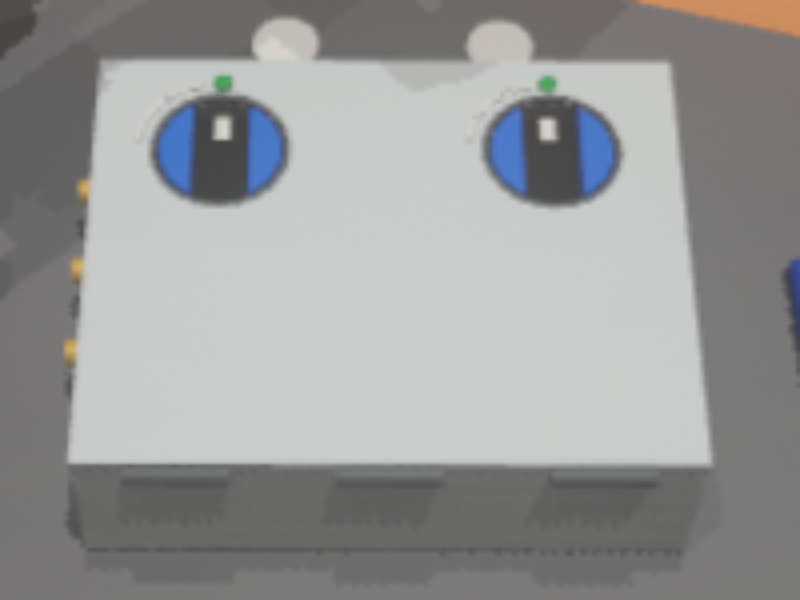

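```bash
python3 -c "
from h import *
st(); print(robot.hand_in())"
```

```text
t 18.8 pos [ 0.57   -0.2611  0.2094] zang 13.29 F [-1.   0.6 -0.6] M [-0.03 -0.12 -0.05] op 0.0098 q [-0.55  0.54  1.25  0.    1.35 -0.78]
the job is handed in; nothing more can be done
None
```

The cover is shut and both fasteners are turned to their stops; I handed the job in at 18.8 s. I can't see a verdict, as hand-in reports none.

- **Cover:** I pushed it down from outside with the closed fingertips, between the two fasteners. It came to rest on its stop with the fingertips at z = 0.098 m, as expected, where the push reached 37 N.
- **Fasteners:** I turned the left, then the right, clockwise with the fingertips in the slot. On each, the turning moment climbed from about 0.1 to 0.55 N m over the last 4 to 6 degrees, which shows the stop was reached.
- **Last checks:** The final top and side pictures show the cover closed, both slots square to the front edge and both white marks at the green dots. The crimp tool, screwdriver and jars looked unmoved, and the arm stood clear with about zero force.

No check failed. My three estimates of the slot centres differed by 2 to 5 mm. The fingers went in freely and pressed on the slot walls with only about 8 N or less.

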